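Clamp two drawer trays together in the joining jig

ROBOT

A 7-joint arm with a two-finger parallel gripper is mounted at the origin on the work surface. World frame = base frame: x ahead of the robot, y to its left, z up, the work surface at z = 0. Lengths are in mm, angles in rad, forces in N, time in s.
With the tool pointing down it reaches from about 375 to 925 mm from the base axis. Payload 3.1 kg.
Tool frame: the origin (TCP) lies on the centre line of the jaws, within the pads' length; the fingertips stand 11 mm ahead of it and the grasp point (between the pads) lies 8 mm behind it; z points along the fingers, y is the line along which they close (so a half turn about z gives the same grasp; the last joint's range is limited). The gripper opens to 85 mm and grips with 20 to 120 N. Pads are 22 mm wide; open, the fingers measure 114 mm over their backs; the gripper's body (76 mm by 85 mm) begins 54 mm behind the grasp point. The pads swing forward as they close: fully open they stand 13 mm farther back than shut.
Start: joints at [-0.098, 0.383, 0.044, 1.598, -0.018, 1.161, -0.05], TCP at [650.002, 0.022, 242.269] pointing down, gripper open.
Joint ranges: [-2.61, 2.61], [-0.41, 2.15], [-1.48, 1.57], [0, 2.5], [-1.57, 4.71], [0.05, 1.97], [-2.85, 2.85]. Speed limits (rad/s): [2.79, 2.79, 3.14, 3.14, 3.14, 3.14, 3.14].

INTERFACE

Orientations are given as a unit quaternion [w, x, y, z].
In Python, from cell import monitor, eyes, workorder gives the robot as it stands. The module is installed in compiled form; this text tells all that it offers.
- The arm moves only by the tool move_arm, never from a script. Its argument "rows" is a list that holds one entry, the list of rows, each a list of 7 numbers: the shift along the tool's x, y, z as a fraction of full scale, then the turn, a rotation vector about the tool's x, y, z as a fraction of full scale, then the closure in counts, from 0 (fully open) to 255 (shut). In form: [[[x, y, z, rx, ry, rz, claw], ...]]. A call has 1 to 20 rows; each row is the pose to reach, as a shift and turn from the pose commanded when the call began, along the tool's axes at that moment; what a row does not reach only later rows make up. Full scale, the value 1, is 0.5 m for a shift and 60 degrees for a turn. A row lasts 1/10 s, in which the tool goes at most 50 mm and 8.59 degrees, less where a joint would pass 70% of its speed; a pose out of reach is approached as far as the arm can. A call with a number of a shift or a turn outside -1 to 1 is refused whole. A call with a gripper value outside its range is refused whole. The fingers move at their own pace and stop on an object; "newtons" is the grip in N (left out, the last holds). Time passes only in rows, so rows that repeat a pose let the fingers close. It gives the time, the measured TCP pose, the force, the opening and the grip force at its end, in the units of the state.
- monitor.sense(): the state, without advancing time (a new reading comes with each control period).
- eyes.camera(name): name is "scene" or "side" or "wrist"; returns the picture (480x640x3 uint8, red, green, blue); there is no depth.
- eyes.camera_info(name): a dict with "mtx" (3x3 intrinsics, pixels), "rvec" (rotation vector, rad) and "tvec" (3), from world to camera coordinates, as OpenCV has them. Camera axes: x right, y down, z forward; pixel columns grow to the right and rows downward; lengths in mm; the calibration is good to about 2 mm. The wrist camera is an equidistant fisheye: a pixel r from the principal point sees the ray r / f radians off the axis. A picture is of the moment at which its call begins: read the wrist's pose just before it. camera_info takes no time and is no camera call; for the wrist camera it gives the pose at the moment of the call.
- workorder.job_done(): hands the job in; it is judged then, once.
The state is a dict: "time": time; "qpos": joint angles; "qvel": joint speeds; "joint_torque": joint torques, N m; "ee_pos": TCP position; "eef_rot": TCP orientation; "ft_force": force on the tool from outside, world axes, zero at the start; "wrist_torque": the same for the moment, N m; "opening": finger opening in mm; "finger_force": force on a finger pad.
Only numpy, scipy, OpenCV 4.12 (cv2) and the standard library are available. Lean on these libraries where they do the work, as an engineer would, in place of code of your own. Each camera call takes 0.05 s, during which the arm holds its last target. There are 200 camera calls.

TASK

Two cream drawer trays are being stuck together in the joining jig. With the red-handled clamp lever still up, slide the loose tray along its channel until its end is flush against the fixed tray; then push the lever's red handle down until the lever is level, so its rubber pad clamps the seam, and hold it there. The lever springs back up if released, so finish while still holding it level; leave the other things on the table where they are.

Things in the scene. Friction and masses are not known exactly. Their poses are not given: they have to be found in the camera images.
- jig: Fixed aluminium jig plate, 10 mm thick. Origin: on the table, plumb below the seam, i.e. below the end face of the fixed tray that the loose tray must meet. x points away from the robot (yaw up to 0.3 rad), y along the channel towards the fixed tray, z up. The plate spans x -85 to 125, y -220 to 110 mm. Below, offsets are in this frame.
- seam (a point): Middle of the fixed cream tray's rim on its -y end face, 55 mm above the table. The fixed tray equals the loose one and fills x -50 to 50, y 0 to 90 mm; a brass ring lies in it.
- channel_mouth (a point): Open -y end of the channel, on its floor (plate top), 220 mm from the seam. The channel is 103 mm wide, centred on x = 0, between two dark rails 10 mm wide whose tops are 22 mm above the table.
- tray: Loose open cream tray, 100 mm (x) by 90 mm (y) by 45 mm tall, walls 4 mm, 0.14 to 0.28 kg, standing in the channel 10 mm above the table, axes as the jig's. Origin: centre of its underside. It starts 25 to 70 mm short of the fixed tray, on its -y side; flush, its origin is at y = -45 mm. Closed fingers can push it by its outer (-y) end wall. A loose brass ring lies inside.
- lever (a joint): Clamp lever angle, rad: 0 = up at rest, 0.35 rad above level; 0.35 = level; 0.50 = bottom stop. A blue bar (20 mm wide, 14 mm thick) runs from the hinge towards the robot above the seam. A spring lifts it: pushing down at the handle takes 2 to 3 N to start and 10 N when level.
- lever_hinge (a point): Lever hinge, its axis parallel to the jig's y, at x = 90, y = 0, 95 mm above the table, between two blue posts (y = 18 and -18 mm) 110 mm tall.
- lever_handle (a point): Centre of the red round handle bar at the lever's free end, 215 mm from the hinge: 22 mm diameter, 90 mm long, parallel to the jig's y. It is at x = -112, 169 mm above the table at rest and at x = -125, 95 mm above the table when level.
- pad: Black rubber pad, 50 x 44 x 10 mm, spring-mounted under the lever, 90 mm from the hinge, above the seam; origin: centre of its underside. It clears the rims by over 15 mm at rest, meets them at lever angle about 0.26 and presses with about 6 N when level, giving way by up to 20 mm.
- jar: Bystander on the right side of the table: closed jar, 60 mm across, 80 mm tall; origin at its underside (leave alone).
- parts_bin: Bystander on the right side of the table: cream open bin, 110 x 80 x 40 mm, not part of the job; origin at its underside (leave alone).
- can: Bystander on the right side of the table: can, 54 mm across, 100 mm tall; origin at its underside (leave alone).
- driver: Bystander on the left side of the table: screwdriver lying flat; origin at its underside (leave alone).
- carton: Bystander on the left side of the table: cardboard carton, 90 x 120 x 50 mm; origin at its underside (leave alone).
- tape_roll: Bystander on the left side of the table: white tape roll lying flat, 80 mm across, 25 mm tall; origin at its underside (leave alone).

How it is judged:
By the outcome, as a careful person would: the job done as asked, in the order asked, and still so for the second after the job is handed in, while the arm keeps its last pose, push and grip.
It also fails if it takes over 42 s, if anything falls off the work surface, if the arm or the gripper's body presses on something with over 40 N, if the wrist force passes 120 N, or if a joint passes its speed limit or range.

## Working session

There is one attempt and no reset: what is moved stays moved. The work goes in short steps, Python scripts to look and compute and a tool call to move; the robot and the scene stay as the last step left them, time stands still between calls to the robot, and variables do not carry over. Pictures are saved under pics/ and viewed, at most 10 in all, crops included, and the job is handed in when it is done.

Besides the shell and the picture viewer there is one more tool, called after ">>>" as name([rows], argument=value, ...), one row to a line, values as JSON. move_arm: Moves the arm, as the interface text tells. Its arguments: {"type":"object","properties":{"rows":{"type":"array","items":{"type":"array","items":{"type":"array","items":{"type":"number"}}}},"newtons":{"type":"number"}},"required":["rows"]}

```bash
mkdir -p pics
cat > h.py <<'E'
from cell import monitor, eyes, workorder
import numpy as np, cv2
from scipy.spatial.transform import Rotation as R
def snap(n,f):
    im=eyes.camera(n); cv2.imwrite('pics/'+f,im[:,:,::-1]); return im
def proj(n,P):
    c=eyes.camera_info(n)
    return cv2.projectPoints(np.float64(P).reshape(-1,1,3),np.float64(c['rvec']),np.float64(c['tvec']),np.float64(c['mtx']),None)[0][:,0]
def ray(n,px):
    c=eyes.camera_info(n);M=cv2.Rodrigues(np.float64(c['rvec']))[0];t=np.float64(c['tvec']).ravel()
    d=np.linalg.inv(c['mtx'])@[px[0],px[1],1]
    return -M.T@t, M.T@d
def onz(n,px,z):
    o,d=ray(n,px); return o+d*(z-o[2])/d[2]
def jig(x,y,yaw):
    r=R.from_euler('z',yaw).as_matrix()
    return lambda P: np.float64(P)@r.T+[x,y,0]
E
python3 - <<'E'
from h import *
snap('scene','s1.png');snap('side','d1.png')
s=monitor.sense();print(s['time'],s['ee_pos'],s['eef_rot'],s['ft_force'],s['opening'])
for n in('scene','side'):print(ray(n,(320,240)))
E
```

```text
0.1 [6.49180033e+02 1.48201940e-02 2.40994984e+02] [-0.00080242  0.70706855  0.70714399 -0.00089494] [ 0.29600416 -0.04963337  0.66810953] 85.10527211158828
(array([1456.00407418, -428.6649259 ,  834.99629999]), array([-0.75402064,  0.3476186 , -0.55738941]))
(array([112.42098378, 862.69604019, 939.76995427]), array([ 0.28699626, -0.69705254, -0.65727044]))
```

View pics/s1.png

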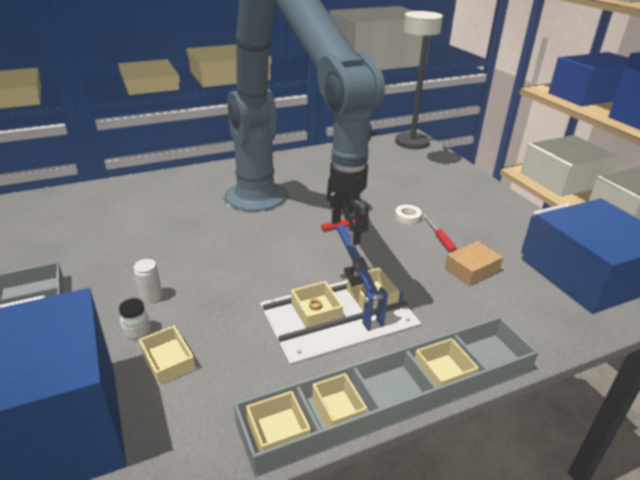

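View pics/d1.png

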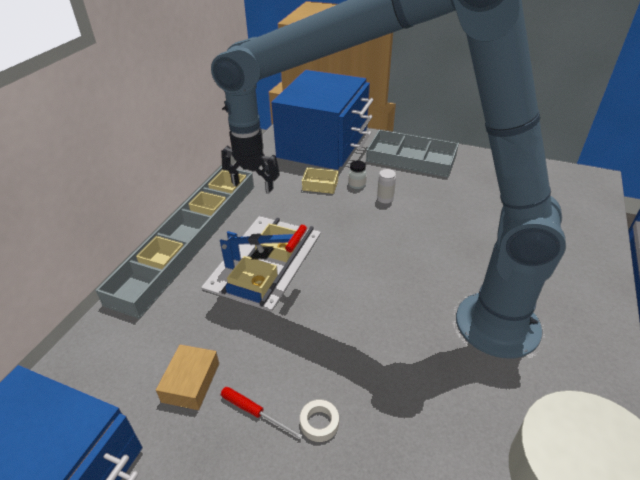

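The scene view shows the jig plate around (340,315), loose tray at (317,303), red handle at (337,225). The side view shows the jig at (262,260) and the handle at (297,238). Next I'll enlarge both.

Run:
```python
import cv2,numpy as np
a=cv2.imread('pics/s1.png')[210:370,250:430];b=cv2.imread('pics/d1.png')[205:315,195:330]
cv2.imwrite('pics/c1.png',cv2.resize(a,None,fx=3.6,fy=3.6,interpolation=2))
cv2.imwrite('pics/c2.png',cv2.resize(b,None,fx=5,fy=5,interpolation=2))
```

```text
(no output)
```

View pics/c1.png

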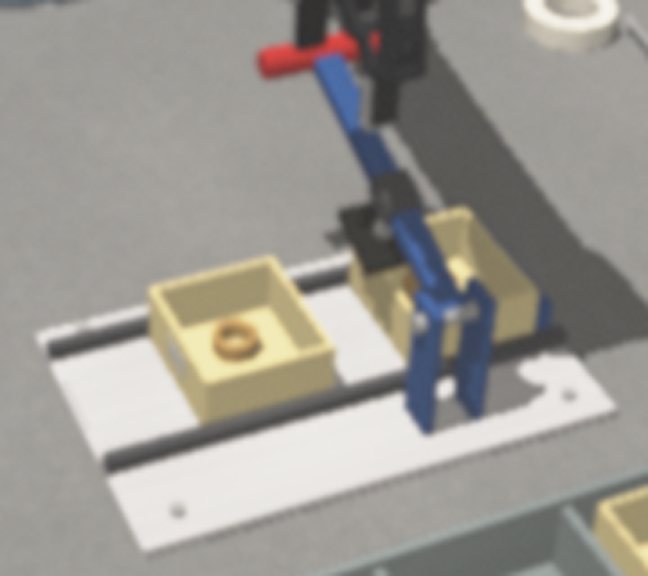

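View pics/c2.png

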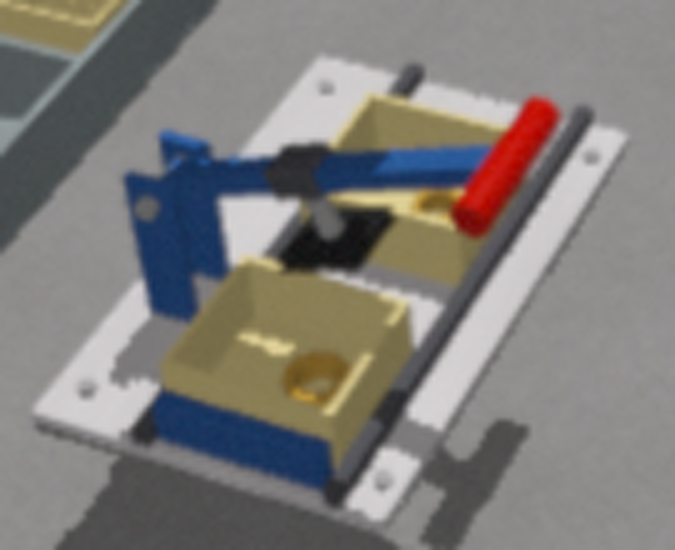

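Plate corners in the crops: scene (38,338), (148,550), (615,405); side (320,57), (628,135), (35,408). Loose tray rim in the scene crop: (150,288), (272,260), (333,350), (203,385). The near tray in the side view, with the blue stop, is the fixed one.

Run:
```python
from h import *
from scipy.optimize import least_squares
f=lambda p:np.array(p)/3.6+[249.6,209.6]
g=lambda p:np.array(p)/5+[194.6,204.6]
obs=[('scene',f((38,336)),(-85,-220,10),0),('scene',f((148,548)),(125,-220,6),0),('scene',f((615,405)),(125,110,8),0),
('side',g((320,57)),(125,-220,10),0),('side',g((628,135)),(-85,-220,10),0),('side',g((35,408)),(125,110,10),0),('side',g((378,518)),(-85,110,8),0),
('side',g((510,163)),(-112,0,169),0),
('scene',f((150,288)),(-50,-45,55),1),('scene',f((272,260)),(-50,45,55),1),('scene',f((333,350)),(50,45,55),1),('scene',f((203,386)),(50,-45,55),1)]
def res(p):
    J=jig(*p[:3]);o=[]
    for n,px,P,t in obs:
        o.append(proj(n,J(np.array(P)+[0,p[3]*t,0]))[0]-px)
    return np.ravel(o)
r=least_squares(res,[750,0,0,-100],x_scale=[10,10,.1,10])
print(r.x);print(r.fun.reshape(-1,2).round(1))
J=jig(*r.x[:3])
for n,P in dict(handle=(-112,0,169),level=(-125,0,95),traywall=(0,r.x[3]-45,55),flush=(0,-90,55)).items():print(n,J(P).round(1))
print(R.from_quat(np.roll(monitor.sense()['eef_rot'],-1)).as_matrix().round(3))
c=eyes.camera_info('wrist')
```

```text
[ 6.19726778e+02  5.75124699e+01 -5.42937855e-03 -1.06793708e+02]
[[-0.8 -0.9]
 [-0.9  1.7]
 [ 0.7  0.6]
 [-0.5 -0.7]
 [-0.1 -0.7]
 [-1.2  0.6]
 [ 0.9  1.4]
 [-0.8  0.4]
 [-0.9  0. ]
 [-0.4 -1. ]
 [ 0.3 -0.8]
 [ 0.2 -0.8]]
handle [507.7  58.1 169. ]
level [494.7  58.2  95. ]
traywall [618.9 -94.3  55. ]
flush [619.2 -32.5  55. ]
[[-0.     1.    -0.002]
 [ 1.     0.    -0.   ]
 [-0.    -0.002 -1.   ]]
```

The fit is good: residuals are about 1 px, the jig is at (620, 57.5) with yaw about 0, and the gap is about 62 mm. I'll close the fingers and come down behind the tray's outer wall.

>>> move_arm([
  [[-0.09,-0.02,0,0,0,0,255],[-0.18,-0.04,0,0,0,0,255],[-0.27,-0.06,0,0,0,0,255],[-0.27,-0.06,0.1,0,0,0,255],[-0.27,-0.06,0.2,0,0,0,255],[-0.27,-0.06,0.28,0,0,0,255],[-0.27,-0.06,0.35,0,0,0,255],[-0.27,-0.06,0.41,0,0,0,255],[-0.27,-0.06,0.41,0,0,0,255],[-0.27,-0.06,0.41,0,0,0,255]],
], newtons=40)

```text
time: 1.1
ee_pos: [619.4, -134.9, 36.8]
eef_rot: [-0.001, 0.707, 0.707, -0.001]
ft_force: [0.2, -0.4, 0.3]
opening: 0.2
finger_force: 0.0
```

>>> move_arm([
  [[0.016,0,0,0,0,0,255],[0.032,0,0,0,0,0,255],[0.044,0,0,0,0,0,255],[0.054,0,0,0,0,0,255],[0.064,0,0,0,0,0,255],[0.074,0,0,0,0,0,255],[0.084,0,0,0,0,0,255],[0.094,0,0,0,0,0,255],[0.104,0,0,0,0,0,255],[0.114,0,0,0,0,0,255],[0.124,0,0,0,0,0,255],[0.134,0,0,0,0,0,255],[0.144,0,0,0,0,0,255],[0.154,0,0,0,0,0,255],[0.16,0,0,0,0,0,255],[0.16,0,0,0,0,0,255]],
])

```text
time: 2.7
ee_pos: [619.9, -53.5, 37.1]
eef_rot: [-0.001, 0.707, 0.708, 0.0]
ft_force: [0.5, 0.1, 1.0]
opening: -0.1
finger_force: 0.0
```

Run:
```python
from h import *
a=snap('side','d2.png')[205:315,195:330]; 
cv2.imwrite('pics/c3.png',cv2.resize(a[:,:,::-1],None,fx=5,fy=5,interpolation=2))
```

```text
(no output)
```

View pics/c3.png

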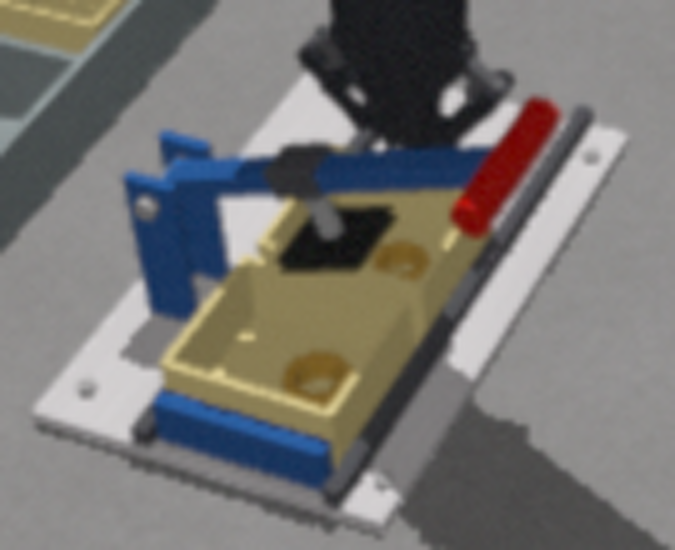

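The tray is almost at the seam, and the rims nearly meet around (262,250) to (410,290). I'll creep forward until the push force rises.

>>> move_arm([
  [[0.004,0,0,0,0,0,255],[0.008,0,0,0,0,0,255],[0.012,0,0,0,0,0,255],[0.012,0,0,0,0,0,255]],
])

```text
time: 3.15
ee_pos: [619.8, -48.4, 37.1]
eef_rot: [-0.0, 0.707, 0.707, 0.0]
ft_force: [-1.6, -0.1, -0.2]
opening: -0.4
finger_force: 0.0
```

>>> move_arm([
  [[0.004,0,0,0,0,0,255],[0.008,0,0,0,0,0,255],[0.008,0,0,0,0,0,255]],
])

```text
time: 3.45
ee_pos: [620.0, -44.4, 37.3]
eef_rot: [-0.0, 0.707, 0.707, 0.0]
ft_force: [0.1, -0.3, -0.3]
opening: -0.2
finger_force: 0.0
```

>>> move_arm([
  [[0.003,0,0,0,0,0,255],[0.006,0,0,0,0,0,255],[0.006,0,0,0,0,0,255]],
])

```text
time: 3.75
ee_pos: [619.6, -43.5, 37.3]
eef_rot: [0.0, 0.707, 0.707, -0.001]
ft_force: [-0.6, -3.2, 1.3]
opening: -0.4
finger_force: 1.7
```

>>> move_arm([
  [[0.003,0,0,0,0,0,255],[0.006,0,0,0,0,0,255],[0.006,0,0,0,0,0,255]],
])

```text
time: 4.05
ee_pos: [619.0, -43.3, 37.3]
eef_rot: [0.001, 0.708, 0.706, -0.002]
ft_force: [-1.8, -7.3, 1.3]
opening: 0.1
finger_force: 3.4
```

The tray stopped at y = -43.3 (expected about -43) with a 7 N push, so it is flush. I'll back off, rise, and go above the handle.

>>> move_arm([
  [[-0.02,0,0,0,0,0,255],[-0.06,0,0,0,0,0,255],[-0.1,0,-0.06,0,0,0,255],[-0.1,0,-0.15,0,0,0,255],[-0.1,0,-0.24,0,0,0,255],[-0.1,0,-0.33,0,0,0,255],[-0.1,0,-0.41,0,0,0,255],[-0.04,-0.05,-0.41,0,0,0,255],[0.02,-0.1,-0.41,0,0,0,255],[0.08,-0.15,-0.41,0,0,0,255],[0.14,-0.2,-0.41,0,0,0,255],[0.19,-0.225,-0.41,0,0,0,255],[0.19,-0.225,-0.37,0,0,0,255],[0.19,-0.225,-0.34,0,0,0,255],[0.19,-0.225,-0.34,0,0,0,255]],
])

```text
time: 5.55
ee_pos: [505.6, 57.5, 205.4]
eef_rot: [-0.002, 0.706, 0.708, -0.001]
ft_force: [-0.2, -1.2, -0.4]
opening: 0.1
finger_force: 0.0
```

Run:
```python
from h import *
a=snap('side','d3.png')[185:315,185:335];b=snap('scene','s3.png')[210:340,270:420]
o=np.hstack([cv2.resize(i[:,:,::-1],(400,347),interpolation=2) for i in(a,b)])
cv2.imwrite('pics/c4.png',o)
```

```text
(no output)
```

View pics/c4.png

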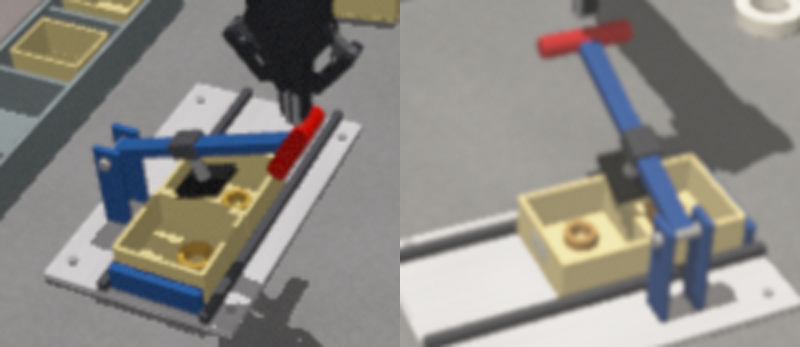

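The trays look flush (left panel, seam under the pad at (205,180)), and the fingertips are over the handle at (300,112). I'll press down along the handle's arc.

>>> move_arm([
  [[0,0.004,0.015,0,0,0,255],[0,0.004,0.028,0,0,0,255],[0,0,0.04,0,0,0,255],[0,-0.004,0.055,0,0,0,255],[0,-0.008,0.07,0,0,0,255],[0,-0.012,0.085,0,0,0,255],[0,-0.015,0.1,0,0,0,255],[0,-0.017,0.115,0,0,0,255],[0,-0.019,0.13,0,0,0,255],[0,-0.02,0.145,0,0,0,255],[0,-0.021,0.155,0,0,0,255],[0,-0.022,0.165,0,0,0,255],[0,-0.022,0.165,0,0,0,255]],
])

```text
time: 6.95
ee_pos: [494.7, 56.1, 124.0]
eef_rot: [-0.001, 0.707, 0.707, -0.002]
ft_force: [-4.1, 1.1, 8.5]
opening: 0.2
finger_force: 4.1
```

>>> move_arm([
  [[0,0,0.006,0,0,0,255],[0,0,0.012,0,0,0,255],[0,0,0.015,0,0,0,255],[0,0,0.015,0,0,0,255],[0,0,0.015,0,0,0,255]],
])

```text
time: 7.45
ee_pos: [494.8, 56.1, 117.2]
eef_rot: [-0.001, 0.707, 0.707, -0.001]
ft_force: [-5.6, 0.8, 8.7]
opening: -0.3
finger_force: 4.8
```

Run:
```python
from h import *
a=snap('side','d4.png');b=snap('scene','s4.png')
J=jig(619.7,57.5,-.0054)
for n in('side','scene'):print(n,proj(n,J([(-125,-45,95),(-125,45,95),(-125,0,95),(90,0,95)])).round(1).tolist())
print(monitor.sense()['ee_pos'],monitor.sense()['ft_force'])
o=np.hstack([cv2.resize(i[:,:,::-1],(400,347),interpolation=2) for i in(a[185:315,185:335],b[210:340,270:420])])
cv2.imwrite('pics/c5.png',o)
```

```text
side [[308.7, 249.7], [294.5, 272.4], [301.8, 260.8], [228.5, 240.6]]
scene [[319.2, 249.7], [351.1, 242.3], [335.3, 246.0], [375.9, 296.7]]
[494.75798071  56.12937234 117.16330199] [-5.94373958 -0.89404844 10.37132446]
```

View pics/c5.png

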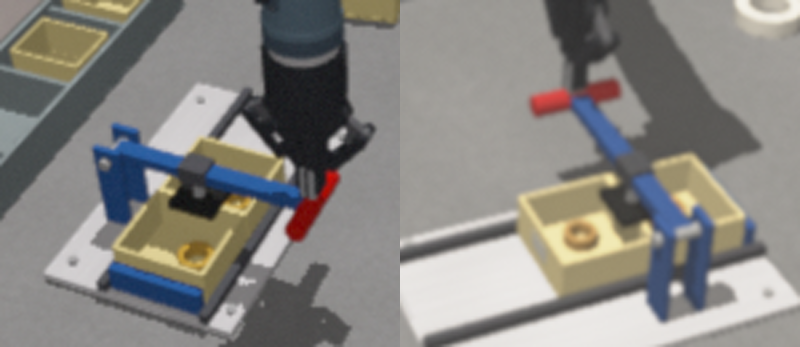

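The lever is level: the handle centre at side px (302.7,262.2) against a predicted (301.8,260.8), and the trays are flush under the pad. I'll ease the sideways force by moving slightly toward the robot, and check that it holds.

>>> move_arm([
  [[0,-0.003,0,0,0,0,255],[0,-0.005,0,0,0,0,255],[0,-0.005,0,0,0,0,255],[0,-0.005,0,0,0,0,255],[0,-0.005,0,0,0,0,255],[0,-0.005,0,0,0,0,255],[0,-0.005,0,0,0,0,255],[0,-0.005,0,0,0,0,255]],
])

```text
time: 8.35
ee_pos: [494.6, 56.1, 117.9]
eef_rot: [0.0, 0.707, 0.707, 0.001]
ft_force: [-2.7, -1.0, 9.3]
opening: 0.0
finger_force: 4.3
```

```bash
python3 -c "
from cell import workorder
print(workorder.job_done())"
```

```text
the job is handed in; nothing more can be done
None
```

The job is handed in: the loose tray is flush against the fixed tray, and the arm is still holding the lever level with about 9 N on the handle, so the pad clamps the seam (8.4 s used of the 42 s allowed).

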